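Unstack the delivered sample containers into their carriers

TASK

Four closed sample containers have been delivered as one stack on the steel tray: a small vial, a medium pot, a large pot and a rectangular metal box. Take the stack down from the top, one container at a time, and seat each one upright and flat in the recess of the carrier made for it (the smallest round recess for the vial, the middle one for the medium pot, the largest for the large pot, the rectangular one for the box) before moving the next. Set them down rather than drop them, and leave the red-lidded cup where it stands.

Things in the scene. Friction and masses are not known exactly. Their poses are not given: they have to be found in the camera images.
- small_vial: Closed round vial of white plastic with a knurled blue screw cap (white disc on top); a plain cylinder 26 mm in diameter and 42 mm high, 20 to 45 g. Origin: centre of its underside, z up along its axis. At the start it stands upright on top of the medium pot, as the topmost thing of the stack (its underside about 139 mm above the bench), centred to within a few mm.
- medium_pot: Closed round pot of white plastic with a knurled blue screw cap (white disc on top); a plain cylinder 42 mm in diameter and 45 mm high, 45 to 100 g. Origin: centre of its underside, z up along its axis. At the start it stands upright on the large pot (underside about 94 mm above the bench), centred to within a few mm.
- large_pot: Closed round pot of white plastic with a knurled blue screw cap (white disc on top); a plain cylinder 60 mm in diameter and 48 mm high, 95 to 200 g. Origin: centre of its underside, z up along its axis. At the start it stands upright on the metal box (underside about 46 mm above the bench), centred to within a few mm.
- metal_box: Closed rectangular aluminium sample box, 96 mm (its x) by 56 mm (its y) by 40 mm high, 170 to 350 g, flat plain lid that does not come off. Origin: centre of its underside, z up. Bottom of the stack; it lies on a fixed steel tray 130 x 90 mm, 6 mm thick.
- carrier_small: Fixed carrier: light grey plastic plate 100 x 100 mm, 12 mm thick, on the bench, with one round, 44 mm wide recess, dark-floored, 6 mm deep (its floor 6 mm above the bench); the smallest of the round recesses. Place for the small vial. Origin: centre of its underside, below the middle of the recess; z up.
- carrier_medium: Fixed carrier: light grey plastic plate 100 x 100 mm, 12 mm thick, on the bench, with one round, 60 mm wide recess, dark-floored, 6 mm deep (its floor 6 mm above the bench); the middle one of the round recesses. Place for the medium pot. Origin: centre of its underside, below the middle of the recess; z up.
- carrier_large: Fixed carrier: light grey plastic plate 100 x 100 mm, 12 mm thick, on the bench, with one round, 78 mm wide recess, dark-floored, 6 mm deep (its floor 6 mm above the bench); the largest of the round recesses. Place for the large pot. Origin: centre of its underside, below the middle of the recess; z up.
- carrier_box: Fixed carrier: light grey plastic plate 134 x 94 (x, y) mm, 12 mm thick, on the bench, with one rectangular, 114 mm (its x) by 74 mm (its y), recess, dark-floored, 6 mm deep (its floor 6 mm above the bench). Place for the metal box, its long side along the recess's long side, either way round. Origin: centre of its underside, below the middle of the recess; z up.
- red_lid_cup: Bystander, loose: amber specimen cup with a red lid, 60 mm in diameter, 72 mm high, standing alone on the bench. To be left where it stands. Origin: centre of its underside.
- tube_rack: Bystander, fixed: small white rack of yellow-capped sample tubes, 52 mm (its x) by 96 mm (its y), 84 mm high. An obstacle only. Origin: centre of its underside.
There are look-alikes about, which are no part of the job. What is shaped like the large_pot but green is not meant. Of the things shaped like the metal_box, the aluminium one is meant.

How it is judged (in metres and radians):
On the way, in this order (a step that is already met when the one before it is completed fails the run):
1. the small vial sits flat in the recess of its own carrier, released, and what was below it in the stack has not been moved yet (by 30 mm or more) (horizontal distance between small_vial and carrier_small below 0.012 m and z of small_vial in the frame of carrier_small between 0.003 and 0.009 m and angle between small_vial's own z axis and vertical below 0.05 rad and contact force between the fingers and small_vial below 0.1 N and linear speed of small_vial below 0.03 m/s and distance of each of medium_pot, large_pot, metal_box from where it was at the start of the episode below 0.03 m), for 0.2 s.
2. the medium pot sits flat in the recess of its own carrier, released, and what was below it in the stack has not been moved yet (by 30 mm or more) (horizontal distance between medium_pot and carrier_medium below 0.012 m and z of medium_pot in the frame of carrier_medium between 0.003 and 0.009 m and angle between medium_pot's own z axis and vertical below 0.05 rad and contact force between the fingers and medium_pot below 0.1 N and linear speed of medium_pot below 0.03 m/s and distance of each of large_pot, metal_box from where it was at the start of the episode below 0.03 m), for 0.2 s.
3. the large pot sits flat in the recess of its own carrier, released, and what was below it in the stack has not been moved yet (by 30 mm or more) (horizontal distance between large_pot and carrier_large below 0.012 m and z of large_pot in the frame of carrier_large between 0.003 and 0.009 m and angle between large_pot's own z axis and vertical below 0.05 rad and contact force between the fingers and large_pot below 0.1 N and linear speed of large_pot below 0.03 m/s and distance of metal_box from where it was at the start of the episode below 0.03 m), for 0.2 s.
4. the metal box sits flat in the recess of its own carrier, released (horizontal distance between metal_box and carrier_box below 0.012 m and z of metal_box in the frame of carrier_box between 0.003 and 0.009 m and angle between metal_box's own z axis and vertical below 0.05 rad and contact force between the fingers and metal_box below 0.1 N and linear speed of metal_box below 0.03 m/s), for 0.2 s.
At the end, for the whole second after the job is handed in: Each of the four containers sits in the recess of its own carrier: its middle within 12 mm of the recess's middle, its underside on the recess floor (within 3 mm), upright within 0.05 rad, released and at rest; the red-lidded cup is within 30 mm of where it started (all of step 4 and horizontal distance between small_vial and carrier_small below 0.012 m and z of small_vial in the frame of carrier_small between 0.003 and 0.009 m and angle between each of small_vial, medium_pot, large_pot's own z axis and vertical below 0.05 rad and contact force between the fingers and small_vial below 0.1 N and linear speed of each of small_vial, medium_pot, large_pot below 0.03 m/s and horizontal distance between medium_pot and carrier_medium below 0.012 m and z of medium_pot in the frame of carrier_medium between 0.003 and 0.009 m and contact force between the fingers and medium_pot below 0.1 N and horizontal distance between large_pot and carrier_large below 0.012 m and z of large_pot in the frame of carrier_large between 0.003 and 0.009 m and contact force between the fingers and large_pot below 0.1 N and distance of red_lid_cup from where it was at the start of the episode below 0.03 m); the robot touches nothing.
It fails at once if the small vial is dropped: it moves faster than 0.7 m/s while the fingers do not hold it (a fall of about 25 mm) (linear speed of small_vial above 0.7 m/s and contact force between the fingers and small_vial below 0.05 N).
It fails at once if the medium pot is dropped: it moves faster than 0.7 m/s while the fingers do not hold it (a fall of about 25 mm) (linear speed of medium_pot above 0.7 m/s and contact force between the fingers and medium_pot below 0.05 N).
It fails at once if the large pot is dropped: it moves faster than 0.7 m/s while the fingers do not hold it (a fall of about 25 mm) (linear speed of large_pot above 0.7 m/s and contact force between the fingers and large_pot below 0.05 N).
It fails at once if the metal box is dropped: it moves faster than 0.7 m/s while the fingers do not hold it (a fall of about 25 mm) (linear speed of metal_box above 0.7 m/s and contact force between the fingers and metal_box below 0.05 N).
It fails at once if the red-lidded cup is pushed more than 30 mm or tipped over (distance of red_lid_cup from where it was at the start of the episode above 0.03 m or angle between red_lid_cup's own z axis and vertical above 0.4 rad).
It also fails if it takes over 120 s, if anything falls off the work surface, if the arm or the gripper's body presses on something with over 40 N, if the wrist force passes 120 N, or if a joint passes its speed limit or range.

ROBOT

A 6-joint arm with a two-finger parallel gripper is mounted at the origin on the work surface. World frame = base frame: x ahead of the robot, y to its left, z up, the work surface at z = 0. Lengths are in m, angles in degrees, forces in N, time in s.
With the tool pointing down it reaches from about 0.25 to 0.775 m from the base axis. Payload 4 kg.
Tool frame: the origin (TCP) lies at the very end of the fingers, on their centre line; the grasp point (between the pads) lies bot.pinch_z behind it (bot.pinch_z is the distance from the TCP to the grasp point, in m); z points along the fingers, y is the line along which they close (so a half turn about z gives the same grasp; the last joint's range is limited). The gripper opens to 94 mm and grips with 3 to 60 N. Pads are 16 mm wide; open, the fingers measure 119 mm over their backs; the gripper's body (75 mm by 177 mm) begins 78 mm behind the grasp point.
Start: joints at [-80.22, 4.996, 78.535, -0, 96.463, -5.907], TCP at [0.149, -0.53, 0.206] pointing down, gripper open.
Joint ranges: [-177.83, 177.83], [-43.37, 116.18], [15.69, 146.23], [-61.86, 241.86], [9.47, 152.12], [-147.06, 147.06]. Speed limits (degrees/s): [159.86, 159.86, 180, 180, 180, 180].

INTERFACE

Orientations are given as [roll, pitch, yaw] about the fixed x, y, z axes, in that order (R = Rz(yaw) Ry(pitch) Rx(roll)).
In Python, from station import bot gives the robot as it stands.
- The arm moves only by the shell command python3 -m handwheel 'ROWS' [OPENING] [FORCE]. ROWS is a JSON object of lists of equal length, an entry for each row: "dp": the shift along the tool's x, y, z in m, a list of three; "spin": the turn about the tool's z in rad. A call has 1 to 12 rows; each row is the pose to reach, as a shift and turn from the pose commanded when the call began, along the tool's axes at that moment; what a row does not reach only later rows make up. A row lasts 1/10 s, in which the tool goes at most 50 mm and 8.59 degrees, less where a joint would pass 70% of its speed; a pose out of reach is approached as far as the arm can. A call with a gripper value outside its range is refused whole. OPENING is the opening in per cent of the stroke, from 0 (shut) to 100 (fully open), set as the call begins (- or left out, the last holds). The fingers move at their own pace and stop on an object; FORCE is the grip in N (left out, the last holds). Time passes only in rows, so rows that repeat a pose let the fingers close. It gives the time, the measured TCP pose, the force, the opening and the grip force at its end, in the units of the state.
- bot.state(): the state, without advancing time (a new reading comes with each control period).
- bot.capture(name): name is "scene" or "top" or "wrist"; returns a dict with "image" (420x560x3 uint8, red, green, blue), "range_z" (420x560 float32, m along the optical axis (not along the pixel's ray), 0 where there is no reading), "mtx" (3x3 intrinsics, pixels), "dist" ([k1, k2, p1, p2, k3] as OpenCV has them; the pictures are not rectified), "camera_from_world" (4x4, takes a point from world to camera coordinates). Camera axes: x right, y down, z forward; pixel columns grow to the right and rows downward; lengths in m; the calibration is good to about 2 mm. A picture is of the moment at which its call begins.
- bot.hand_in(): hands the job in; it is judged then, once.
The state is a dict: "time_s": time; "joint_positions": joint angles; "joint_velocities": joint speeds; "joint_efforts": joint torques, N m; "tcp_pos": TCP position; "eef_rot": TCP orientation; "wrist_force": force on the tool from outside, world axes, zero at the start; "wrist_torque": the same for the moment, N m; "opening": opening from 0.0 (shut) to 1.0 (fully open); "gripper_force": force on a finger pad.
Only numpy, scipy, OpenCV 4.12 (cv2) and the standard library are available. Lean on these libraries where they do the work, as an engineer would, in place of code of your own. Each camera call takes 0.05 s, during which the arm holds its last target. There are 200 camera calls.

## Working session

There is one attempt and no reset: what is moved stays moved. The work goes in short steps, Python scripts to look and compute and a shell command to move; the robot and the scene stay as the last step left them, time stands still between calls to the robot, and variables do not carry over. Pictures are saved under pics/ and viewed, at most 14 in all, crops included, and the job is handed in when it is done.

```bash
ls; mkdir -p pics
python3 - <<'E'
from station import bot
import cv2,numpy as np
s=bot.state();print({k:np.round(v,3) for k,v in s.items()},bot.pinch_z)
for n in("scene","top"):
    c=bot.capture(n);cv2.imwrite(f"pics/{n}0.png",c["image"][:,:,::-1]);print(n,c["mtx"],c["dist"],c["camera_from_world"].round(3))
E
```

```text
pics
{'time_s': np.float64(0.0), 'joint_positions': array([-8.0220e+01,  5.0400e+00,  7.8622e+01, -1.0000e-03,  9.6462e+01,
       -5.9070e+00]), 'joint_velocities': array([-0.027,  0.032, -0.15 ,  0.02 , -0.006, -0.018]), 'joint_efforts': array([-1.0000e-03, -3.4017e+01, -3.0243e+01,  7.2000e-02,  3.3000e-02,
       -0.0000e+00]), 'tcp_pos': array([ 0.149, -0.529,  0.204]), 'eef_rot': array([-1.79877e+02, -1.20000e-02,  1.56870e+01]), 'wrist_force': array([-0.517, -0.512,  0.016]), 'wrist_torque': array([ 0.043,  0.013, -0.012]), 'gripper_force': np.float64(0.0), 'opening': np.float64(1.0)} 0.0188
scene [[476.70967701   0.         279.49060118]
 [  0.         476.70967701 212.23528567]
 [  0.           0.           1.        ]] [-0.03929744  0.          0.          0.          0.        ] [[ 0.636  0.772  0.01  -0.319]
 [ 0.473 -0.38  -0.795 -0.145]
 [-0.61   0.51  -0.607  1.321]
 [ 0.     0.     0.     1.   ]]
top [[510.49613705   0.         283.06016537]
 [  0.         510.49613705 206.78020269]
 [  0.           0.           1.        ]] [-0.14201774  0.          0.          0.          0.        ] [[-0.02  -1.    -0.017  0.013]
 [-0.993  0.022 -0.119  0.472]
 [ 0.12   0.014 -0.993  1.338]
 [ 0.     0.     0.     1.   ]]
```

View pics/scene0.png

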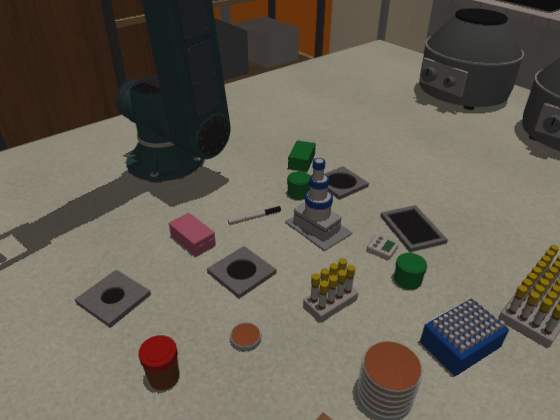

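View pics/top0.png

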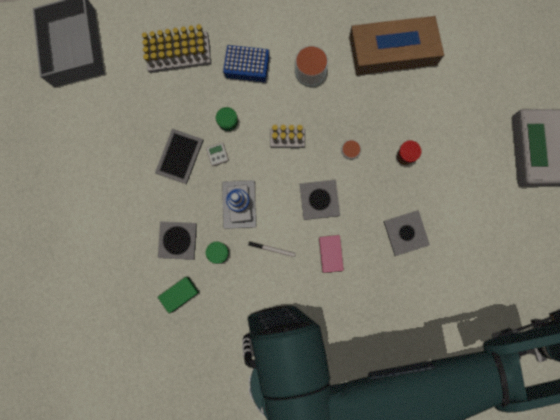

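The scene view shows the stack at about (318,200). In the top view the stack is at (237,200), with the recesses at (407,233) small, (320,199) medium, (177,240) large and (180,156) box. The cup is at (410,152), the rack at (288,135), and a green box and two green pots are look-alikes.

```bash
cat > h.py <<'E'
from station import bot
import cv2,numpy as np
def cap(n):
    c=bot.capture(n);T=c["camera_from_world"];c["R"]=T[:3,:3];c["t"]=T[:3,3];c["C"]=-c["R"].T@c["t"];return c
def rays(c,uv):
    p=cv2.undistortPoints(np.float64(uv).reshape(-1,1,2),c["mtx"],c["dist"])[:,0]
    return np.c_[p,np.ones(len(p))]@c["R"]          # world dir, unit depth
def plane(c,uv,z):
    d=rays(c,uv);return c["C"]+d*((z-c["C"][2])/d[:,2])[:,None]
def cloud(c):
    h,w=c["range_z"].shape;v,u=np.mgrid[:h,:w]
    P=c["C"]+rays(c,np.c_[u.ravel(),v.ravel()])*c["range_z"].reshape(-1,1)
    P[c["range_z"].ravel()==0]=np.nan;return P.reshape(h,w,3)
def blob(m,near):
    n,l,s,ce=cv2.connectedComponentsWithStats(m.astype(np.uint8));i=1+np.argmin(np.hypot(*(ce[1:]-near).T)+1e3*(s[1:,4]<30))
    return l==i
E
python3 - <<'E'
from h import *
c=cap("top");g=c["image"].max(2);P=cloud(c)
for n,p in dict(small=(407,233),medium=(320,199),large=(177,240),box=(180,156)).items():
    m=blob(g<50,p);k,_=cv2.findContours(m.astype(np.uint8),0,1);k=max(k,key=len).reshape(-1,2)
    W=plane(c,k,0.009)[:,:2]*1000
    (a,b),(w,h),th=cv2.minAreaRect(W.astype(np.float32));cc,r=cv2.minEnclosingCircle(W.astype(np.float32))
    # plate by depth
    print(n,m.sum(),"rect",np.round((a,b,w,h,th),1),"circ",np.round(cc,1),round(2*r,1),"mom",plane(c,np.argwhere(m)[:,::-1],.009).mean(0)[:2].round(4)*1000)
for nm,cam in("top",c),("scene",cap("scene")):
    P=cloud(cam)
    S0=P[195:205,232:242].reshape(-1,3) if nm=="top" else P[160:230,300:340].reshape(-1,3)
    x0=np.nanmedian(S0[S0[:,2]>.1],0)[:2];print(nm,x0)
    Q=P.reshape(-1,3);Q=Q[np.hypot(*(Q[:,:2]-x0).T)<.08]
    for a,b in((.178,.19),(.142,.176),(.134,.1415),(.1,.132),(.09,.096),(.05,.09),(.043,.049),(.012,.04)):
        q=Q[(Q[:,2]>a)&(Q[:,2]<b)]
        if len(q)>3:
            print(a,len(q),q.mean(0).round(4),"x",q[:,0].min().round(3),q[:,0].max().round(3),"y",q[:,1].min().round(3),q[:,1].max().round(3), np.round(cv2.minAreaRect((q[:,:2]*1000).astype(np.float32))[1:],1) if 0 else cv2.minAreaRect((q[:,:2]*1000).astype(np.float32)))
E
```

```text
small 171 rect [ 395.1 -330.1   35.7   38.3   87.5] circ [ 396.2 -330.4] 40.6 mom [ 396.2 -330.2]
medium 332 rect [493.3 -95.   53.9  54.3  43.7] circ [493.  -95.6] 55.9 mom [493.  -95.6]
large 578 rect [389.6 296.5  72.2  70.9  89.1] circ [389.2 295.8] 75.4 mom [389.5 295.5]
box 981 rect [624.4 290.9  71.4 111.4  69. ] circ [624.5 291. ] 126.2 mom [624.1 291. ]
top [0.47444115 0.11234337]
0.178 78 [0.4822 0.1155 0.1825] x 0.472 0.493 y 0.102 0.127 ((481.40533447265625, 115.62825775146484), (23.556737899780273, 22.034093856811523), 44.05377960205078)
0.142 37 [0.48   0.1137 0.1479] x 0.465 0.502 y 0.097 0.134 ((482.8794860839844, 115.82686614990234), (32.907257080078125, 36.34115219116211), 34.77366638183594)
0.134 90 [0.481  0.116  0.1388] x 0.465 0.504 y 0.097 0.137 ((483.99603271484375, 117.2725601196289), (39.94886016845703, 38.12443923950195), 86.42040252685547)
0.1 30 [0.4741 0.1116 0.1121] x 0.462 0.496 y 0.093 0.144 ((478.78875732421875, 118.26355743408203), (32.780879974365234, 51.01134490966797), 2.6357955932617188)
0.09 100 [0.4818 0.1149 0.0934] x 0.456 0.515 y 0.089 0.14
[... 1199 characters left out ...]
10635757446289, 20.647804260253906), 48.590816497802734)
0.09 186 [0.4972 0.1131 0.0936] x 0.456 0.516 y 0.091 0.15 ((490.63702392578125, 117.00640869140625), (58.44404220581055, 52.48603820800781), 40.67959976196289)
0.05 379 [0.5018 0.1055 0.0699] x 0.462 0.518 y 0.091 0.14 ((496.360107421875, 108.87464904785156), (59.93198013305664, 34.28449249267578), 37.78385925292969)
0.043 285 [0.4979 0.1155 0.0457] x 0.437 0.535 y 0.089 0.153 ((485.0802917480469, 122.40764617919922), (96.57626342773438, 57.580177307128906), 6.71588659286499)
0.012 464 [0.502  0.1056 0.0259] x 0.442 0.536 y 0.09 0.155 ((498.6844177246094, 104.46784973144531), (106.46253204345703, 48.29917907714844), 36.16957092285156)
```

```bash
cat > go.py <<'E'
import sys,numpy as np
from station import bot
from scipy.spatial.transform import Rotation as R
# target x y z yaw -> dp, spin from the measured pose
x,y,z,yaw=map(float,sys.argv[1:5]);s=bot.state();r=s["eef_rot"]
M=R.from_euler("xyz",[180,0,r[2]],degrees=True).as_matrix()
print(s["time_s"],np.round(s["tcp_pos"],4),np.round(r,2),"dp",np.round(M.T@(np.array([x,y,z])-s["tcp_pos"]),4),"spin",round(np.deg2rad(r[2]-yaw),3),"F",np.round(s["wrist_force"],1),round(s["opening"]*94,1),s["gripper_force"])
E
python3 go.py .483 .1165 .28 6
```

```text
0.2 [ 0.1487 -0.5292  0.2047] [-1.7992e+02 -1.0000e-02  1.5690e+01] dp [ 0.4965 -0.5312 -0.0753] spin 0.169 F [-0.3 -0.1 -0.4] 93.6 0.0
```

```bash
python3 -m handwheel '{"dp":[[0.01,-0.01,-0.035],[0.04,-0.04,-0.07],[0.07,-0.075,-0.075],[0.1,-0.107,-0.075],[0.13,-0.14,-0.075],[0.16,-0.17,-0.075],[0.19,-0.203,-0.075],[0.22,-0.235,-0.075],[0.24,-0.257,-0.075],[0.25,-0.267,-0.075],[0.25,-0.267,-0.075]],"spin":[0,0.05,0.1,0.15,0.169,0.169,0.169,0.169,0.169,0.169,0.169]}' 100 20; python3 go.py .483 .1165 .28 6
```

```text
time_s: 1.3
tcp_pos: [0.3177, -0.2034, 0.2806]
eef_rot: [180.0, -0.0, 6.2]
wrist_force: [0.1, -0.4, -0.5]
opening: 0.998
gripper_force: 0.0
1.3 [ 0.3177 -0.2034  0.2806] [ 1.7999e+02 -3.0000e-02  6.2200e+00] dp [ 0.199  -0.3001  0.0006] spin 0.004 F [ 0.1 -0.4 -0.5] 93.8 0.0
```

```bash
python3 -m handwheel '{"dp":[[0.02,-0.03,0],[0.045,-0.068,0],[0.07,-0.106,0],[0.095,-0.143,0],[0.12,-0.181,0],[0.145,-0.219,0],[0.17,-0.256,0],[0.187,-0.282,0],[0.196,-0.295,0],[0.199,-0.3,0],[0.199,-0.3,0],[0.199,-0.3,0]],"spin":[0.004,0.004,0.004,0.004,0.004,0.004,0.004,0.004,0.004,0.004,0.004,0.004]}'; python3 go.py .483 .1165 .154 6
python3 - <<'E'
from h import *
c=cap("wrist");cv2.imwrite("pics/w1.png",c["image"][:,:,::-1])
print(cv2.projectPoints(np.array([[.483,.1165,.181],[.485,.118,.139]]),cv2.Rodrigues(c["R"])[0],c["t"],c["mtx"],c["dist"])[0])
E
```

```text
time_s: 2.5
tcp_pos: [0.4836, 0.1129, 0.2807]
eef_rot: [180.0, -0.0, 5.7]
wrist_force: [-0.3, 0.2, 0.7]
opening: 1.0
gripper_force: 0.0
2.5 [0.4836 0.1129 0.2807] [ 1.7996e+02 -1.0000e-02  5.6700e+00] dp [-0.0002 -0.0037  0.1267] spin -0.006 F [-0.3  0.2  0.7] 94.0 0.0
[[[279.14608266 212.25658711]]

 [[278.24616676 199.98576795]]]
```

View pics/w1.png

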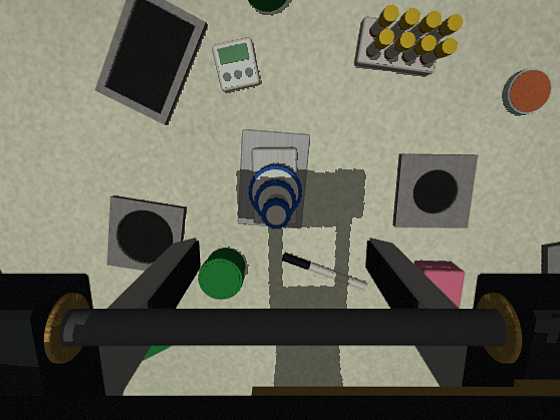

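The wrist view shows the vial's cap at (276,212), where it was predicted, so I lower and grip.

```bash
python3 -m handwheel '{"dp":[[0,-0.003,0.02],[0,-0.003,0.05],[0,-0.003,0.08],[0,-0.003,0.105],[0,-0.003,0.12],[0,-0.003,0.127],[0,-0.003,0.127],[0,-0.003,0.127]],"spin":[0,0,0,0,0,0,0,0]}' 60 && python3 -m handwheel '{"dp":[[0,0,0],[0,0,0],[0,0,0],[0,0,0],[0,0,0],[0,0,0],[0,0,0],[0,0,0]],"spin":[0,0,0,0,0,0,0,0]}' 0 15;  python3 go.py .483 .1165 .154 6
```

```text
time_s: 3.35
tcp_pos: [0.4842, 0.1171, 0.1549]
eef_rot: [180.0, -0.1, 5.8]
wrist_force: [0.3, -0.1, -0.6]
opening: 0.6
gripper_force: 0.0
time_s: 4.15
tcp_pos: [0.4836, 0.1174, 0.1538]
eef_rot: [-180.0, -0.0, 5.8]
wrist_force: [-0.4, 0.6, 2.8]
opening: 0.273
gripper_force: 15.0
4.15 [0.4836 0.1174 0.1538] [-1.80e+02 -4.00e-02  5.78e+00] dp [-0.0007  0.0008 -0.0002] spin -0.004 F [-0.4  0.6  2.8] 25.6 15.00015914440155
```

```bash
python3 -m handwheel '{"dp":[[0,0,-0.003],[0,0,-0.01],[0,0,-0.025],[0,0,-0.04],[0,0,-0.055],[0,0,-0.06],[0,0,-0.06]],"spin":[0,0,0,0,0,0,0]}'; python3 go.py .396 -.3303 .1 6
```

```text
time_s: 4.85
tcp_pos: [0.4842, 0.1174, 0.2153]
eef_rot: [180.0, -0.2, 5.8]
wrist_force: [0.1, 0.1, 0.1]
opening: 0.267
gripper_force: 15.0
4.85 [0.4842 0.1174 0.2153] [180.    -0.18   5.78] dp [-0.1328  0.4365  0.1153] spin -0.004 F [0.1 0.1 0.1] 25.1 14.999998658895493
```

```bash
python3 -m handwheel '{"dp":[[-0.003,0.01,0],[-0.009,0.03,0],[-0.017,0.055,0],[-0.025,0.082,0],[-0.033,0.11,0.005],[-0.042,0.138,0.01],[-0.05,0.166,0.015],[-0.059,0.194,0.02],[-0.068,0.222,0.025],[-0.076,0.25,0.03],[-0.085,0.278,0.04],[-0.093,0.305,0.05]],"spin":[0,0,0,0,0,0,0,0,0,0,0,0]}' && python3 -m handwheel '{"dp":[[-0.008,0.027,0.01],[-0.016,0.053,0.02],[-0.024,0.078,0.03],[-0.03,0.1,0.04],[-0.035,0.117,0.05],[-0.038,0.127,0.06],[-0.04,0.131,0.065],[-0.04,0.132,0.065],[-0.04,0.132,0.065],[-0.04,0.132,0.065]],"spin":[0,0,0,0,0,0,0,0,0,0]}' ; python3 go.py .396 -.3303 .0225 6
python3 - <<'E'
from h import *
c=cap("wrist");cv2.imwrite("pics/w2.png",c["image"][:,:,::-1])
print(cv2.projectPoints(np.array([[.3962,-.3303,.006]]),cv2.Rodrigues(c["R"])[0],c["t"],c["mtx"],c["dist"])[0])
E
```

```text
time_s: 6.05
tcp_pos: [0.4202, -0.197, 0.1623]
eef_rot: [-180.0, 0.1, 5.7]
wrist_force: [0.5, -0.5, 0.4]
opening: 0.272
gripper_force: 15.0
time_s: 7.05
tcp_pos: [0.3957, -0.3305, 0.0992]
eef_rot: [180.0, -0.1, 5.8]
wrist_force: [0.4, -0.2, -0.3]
opening: 0.271
gripper_force: 15.0
7.05 [ 0.3957 -0.3305  0.0992] [ 1.7995e+02 -5.0000e-02  5.8400e+00] dp [ 0.0004 -0.0002  0.0767] spin -0.003 F [ 0.4 -0.2 -0.3] 25.5 14.999949932098389
[[[283.26796674 213.29394012]]]
```

View pics/w2.png

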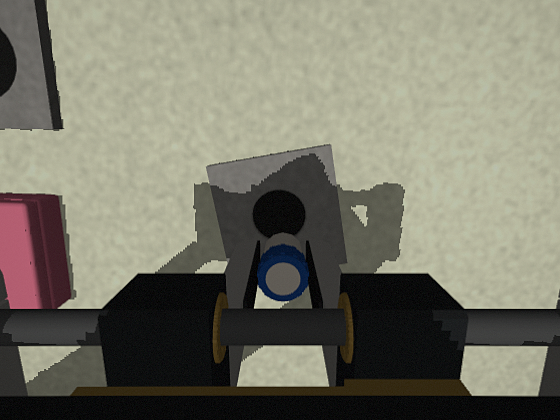

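The wrist view shows the recess at (279,214) against a predicted (283,213), about 3 mm off. I split the difference and lower.

```bash
python3 -m handwheel '{"dp":[[0,-0.0015,0.01],[0,-0.0015,0.03],[0,-0.0015,0.05],[0,-0.0015,0.063],[0,-0.0015,0.07],[0,-0.0015,0.074],[0,-0.0015,0.076],[0,-0.0015,0.077],[0,-0.0015,0.078],[0,-0.0015,0.078],[0,-0.0015,0.078]],"spin":[0,0,0,0,0,0,0,0,0,0,0]}'; python3 go.py .396 -.329 .021 6
```

```text
time_s: 8.2
tcp_pos: [0.3951, -0.3296, 0.0209]
eef_rot: [180.0, -0.0, 5.8]
wrist_force: [0.8, -0.3, 0.1]
opening: 0.275
gripper_force: 15.0
8.2 [ 0.3951 -0.3296  0.0209] [ 1.7996e+02 -3.0000e-02  5.7700e+00] dp [ 0.001  -0.0005 -0.0001] spin -0.004 F [ 0.8 -0.3  0.1] 25.9 14.999998658895493
```

```bash
python3 -m handwheel '{"dp":[[0.001,0,0.0005],[0.001,0,0.001],[0.001,0,0.0015],[0.001,0,0.0015]],"spin":[0,0,0,0]}'; python3 go.py .396 -.329 .021 6
```

```text
time_s: 8.6
tcp_pos: [0.3956, -0.3297, 0.0207]
eef_rot: [180.0, 0.1, 5.8]
wrist_force: [-3.4, 1.5, 8.0]
opening: 0.279
gripper_force: 15.0
8.6 [ 0.3956 -0.3297  0.0207] [1.7996e+02 5.0000e-02 5.7800e+00] dp [ 0.0005 -0.0006 -0.0003] spin -0.004 F [-3.4  1.5  8. ] 26.2 15.003344267606735
```

```bash
python3 -m handwheel '{"dp":[[0,0,-0.0005],[0,0,-0.0005],[0,0,-0.0005],[0,0,-0.0005],[0,0,-0.0005],[0,0,-0.0005],[0,0,-0.02],[0,0,-0.05],[0,0,-0.085],[0,0,-0.12],[0,0,-0.15],[0,0,-0.18]],"spin":[0,0,0,0,0,0,0,0,0,0,0,0]}' 60; python3 go.py .4855 .118 .23 6
python3 - <<'E'
from h import *
c=cap("top");P=cloud(c);Q=P.reshape(-1,3)
q=Q[(np.hypot(Q[:,0]-.396,Q[:,1]+.329)<.05)&(Q[:,2]>.035)&(Q[:,2]<.06)];print(q.mean(0),len(q))
c=cap("wrist");cv2.imwrite("pics/w3.png",c["image"][:,:,::-1])
E
```

```text
time_s: 9.8
tcp_pos: [0.3959, -0.3292, 0.2004]
eef_rot: [180.0, -0.0, 5.8]
wrist_force: [0.4, -0.2, 0.4]
opening: 0.604
gripper_force: 0.0
9.8 [ 0.3959 -0.3292  0.2004] [ 1.7997e+02 -2.0000e-02  5.7700e+00] dp [ 0.1341 -0.436  -0.0296] spin -0.004 F [ 0.4 -0.2  0.4] 56.8 0.0
[nan nan nan] 0<stdin>:3: RuntimeWarning: Mean of empty slice.
  ret = um.true_divide(
```

View pics/w3.png

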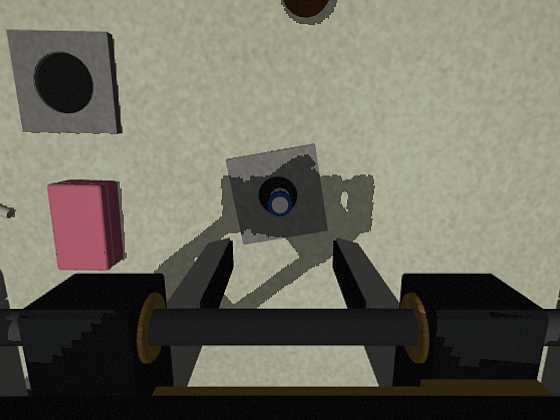

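The vial stands upright in its recess: cap at (279,205), recess at (278,196). Back to the stack now.

```bash
python3 -m handwheel '{"dp":[[0.004,-0.012,-0.02],[0.012,-0.038,-0.03],[0.024,-0.078,-0.03],[0.037,-0.12,-0.03],[0.05,-0.162,-0.03],[0.063,-0.205,-0.03],[0.076,-0.247,-0.03],[0.089,-0.29,-0.03],[0.102,-0.332,-0.03],[0.115,-0.374,-0.03],[0.125,-0.407,-0.03],[0.131,-0.427,-0.03]],"spin":[0,0,0,0,0,0,0,0,0,0,0,0]}' 75 && python3 -m handwheel '{"dp":[[0.003,-0.009,0],[0.003,-0.009,0],[0.003,-0.009,0],[0.003,-0.009,0]],"spin":[0,0,0,0]}'
python3 - <<'E'
from h import *
S=cloud(cap("scene"))
Q=S.reshape(-1,3);q=Q[(np.hypot(Q[:,0]-.396,Q[:,1]+.329)<.05)&(Q[:,2]>.044)&(Q[:,2]<.06)];print("vial top",q.mean(0),len(q))
c=cap("wrist");W=cloud(c).reshape(-1,3)
for nm,a,b,r in(("med",.134,.145,.05),("large",.09,.098,.06),("box",.042,.05,.08)):
  for V in (W,Q):
    q=V[(np.hypot(V[:,0]-.485,V[:,1]-.118)<r)&(V[:,2]>a)&(V[:,2]<b)]
    print(nm,len(q),[np.round(v,1) for v in cv2.minEnclosingCircle((q[:,:2]*1000).astype(np.float32))],cv2.minAreaRect((q[:,:2]*1000).astype(np.float32)),np.median(q[:,2]))
E
python3 go.py .485 .118 .107 6
```

```text
time_s: 11.1
tcp_pos: [0.4827, 0.1113, 0.2271]
eef_rot: [-180.0, 0.1, 5.9]
wrist_force: [0.7, 0.4, 0.7]
opening: 0.75
gripper_force: 0.0
time_s: 11.5
tcp_pos: [0.4853, 0.1168, 0.2288]
eef_rot: [180.0, 0.0, 5.7]
wrist_force: [-0.8, 0.6, -0.5]
opening: 0.751
gripper_force: 0.0
vial top [ 0.39617059 -0.32969404  0.04792801] 123
med 1883 [array([482.7, 121.3]), np.float64(21.1)] ((482.9339599609375, 121.15131378173828), (41.2593879699707, 41.204708099365234), 79.83368682861328) 0.1381173411956062
med 201 [array([484.8, 120.9]), np.float64(22.4)] ((486.30194091796875, 119.47808074951172), (41.2093505859375, 41.41310501098633), 82.3572006225586) 0.13912441748503546
large 1130 [array([484.6, 122.4]), np.float64(29.9)] ((490.5289306640625, 123.32108306884766), (47.702022552490234, 58.79189682006836), 7.9742937088012695) 0.09308288345276153
large 204 [array([487.9, 120.6]), np.float64(30.4)] ((491.7916564941406, 116.82835388183594), (58.8084716796875, 49.77692794799805), 48.572998046875) 0.09397926182643757
box 1237 [array([482.6, 124.3]), np.float64(53.3)] ((482.16351318359375, 124.1319808959961), (95.47305297851562, 55.302085876464844), 5.6701226234436035) 0.04459614649366578
box 320 [array([486.5, 119.8]), np.float64(53.2)] ((486.2989807128906, 121.26551818847656), (98.24122619628906, 57.9147834777832), 8.342733383178711) 0.0455248344379372
11.6 [0.4854 0.1169 0.229 ] [ 1.7998e+02 -1.0000e-02  5.6700e+00] dp [-0.0003 -0.0011  0.122 ] spin -0.006 F [0.6 0.3 0. ] 70.5 0.0
```

```bash
python3 -m handwheel '{"dp":[[-0.001,-0.003,0.02],[-0.001,-0.003,0.05],[-0.001,-0.003,0.08],[-0.001,-0.003,0.105],[-0.001,-0.003,0.117],[-0.001,-0.003,0.122],[-0.001,-0.003,0.122],[-0.001,-0.003,0.122]],"spin":[0,0,0,0,0,0,0,0]}' && python3 -m handwheel '{"dp":[[0,0,0],[0,0,0],[0,0,0],[0,0,0],[0,0,0],[0,0,0],[0,0,0],[0,0,0]],"spin":[0,0,0,0,0,0,0,0]}' 0 22;  python3 go.py .483 .1165 .107 6; python3 -m handwheel '{"dp":[[0,0,-0.003],[0,0,-0.01],[0,0,-0.025],[0,0,-0.04],[0,0,-0.055],[0,0,-0.06],[0,0,-0.06]],"spin":[0,0,0,0,0,0,0]}'; python3 go.py .493 -.0955 .1 6
```

```text
time_s: 12.4
tcp_pos: [0.4851, 0.1209, 0.1085]
eef_rot: [-180.0, -0.2, 5.8]
wrist_force: [-0.5, -0.3, -0.1]
opening: 0.75
gripper_force: 0.0
time_s: 13.2
tcp_pos: [0.4842, 0.1209, 0.1072]
eef_rot: [180.0, -0.0, 5.8]
wrist_force: [-0.6, -1.0, 2.1]
opening: 0.446
gripper_force: 22.0
13.2 [0.4842 0.1209 0.1072] [ 1.80e+02 -3.00e-02  5.78e+00] dp [-0.0017  0.0042  0.0002] spin -0.004 F [-0.6 -1.   2.1] 41.9 22.000323235988617
time_s: 13.9
tcp_pos: [0.4846, 0.1209, 0.1679]
eef_rot: [180.0, -0.1, 5.8]
wrist_force: [0.9, -0.3, -1.9]
opening: 0.443
gripper_force: 22.0
13.9 [0.4846 0.1209 0.1679] [ 1.80e+02 -1.10e-01  5.77e+00] dp [-0.0134  0.2162  0.0679] spin -0.004 F [ 0.9 -0.3 -1.9] 41.7 21.999928951263428
```

```bash
python3 -m handwheel '{"dp":[[-0.001,0.01,0],[-0.002,0.03,0],[-0.004,0.055,0],[-0.006,0.082,0.005],[-0.007,0.11,0.01],[-0.009,0.138,0.02],[-0.011,0.164,0.03],[-0.012,0.187,0.04],[-0.013,0.203,0.05],[-0.0134,0.213,0.06],[-0.0134,0.216,0.067],[-0.0134,0.216,0.068]],"spin":[0,0,0,0,0,0,0,0,0,0,0,0]}' && python3 -m handwheel '{"dp":[[0,0,0],[0,0,0],[0,0,0]],"spin":[0,0,0]}' ; python3 go.py .493 -.0955 .0205 6
python3 - <<'E'
from h import *
c=cap("wrist");cv2.imwrite("pics/w4.png",c["image"][:,:,::-1])
print(cv2.projectPoints(np.array([[.493,-.0955,.006],[.523,-.0955,.012],[.493,-.0655,.012]]),cv2.Rodrigues(c["R"])[0],c["t"],c["mtx"],c["dist"])[0])
E
```

```text
time_s: 15.1
tcp_pos: [0.4914, -0.0952, 0.0972]
eef_rot: [-179.9, 0.2, 5.7]
wrist_force: [1.0, -0.8, -0.3]
opening: 0.442
gripper_force: 22.0
time_s: 15.4
tcp_pos: [0.493, -0.0949, 0.0997]
eef_rot: [180.0, -0.1, 5.8]
wrist_force: [-0.2, 0.3, -0.9]
opening: 0.444
gripper_force: 22.0
15.4 [ 0.493  -0.0949  0.0997] [ 1.7997e+02 -7.0000e-02  5.8400e+00] dp [-0.      0.0006  0.0792] spin -0.003 F [-0.2  0.3 -0.9] 41.8 21.99985295534134
[[[284.19667008 213.83892057]]

 [[288.11229065 179.17966014]]

 [[247.56159895 211.93906106]]]
```

View pics/w4.png

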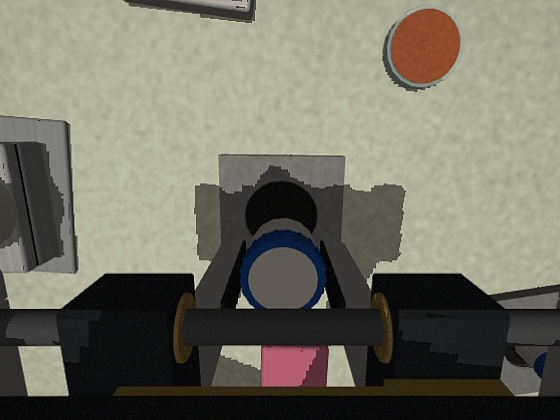

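The recess is at columns 245–317, centre (281,214), about 2 mm from the prediction. Lowering.

```bash
python3 -m handwheel '{"dp":[[0,-0.001,0.01],[0,-0.001,0.03],[0,-0.001,0.05],[0,-0.001,0.065],[0,-0.001,0.073],[0,-0.001,0.077],[0,-0.001,0.079],[0,-0.001,0.079],[0,-0.001,0.08],[0,-0.001,0.08],[0,-0.001,0.08]],"spin":[0,0,0,0,0,0,0,0,0,0,0]}'; python3 go.py .493 -.094 .019 6
```

```text
time_s: 16.55
tcp_pos: [0.4927, -0.0945, 0.0194]
eef_rot: [180.0, -0.0, 5.8]
wrist_force: [-0.6, -0.5, -1.1]
opening: 0.441
gripper_force: 22.0
16.55 [ 0.4927 -0.0945  0.0194] [ 1.7997e+02 -5.0000e-02  5.7700e+00] dp [ 0.0004 -0.0005  0.0004] spin -0.004 F [-0.6 -0.5 -1.1] 41.4 21.999960243701935
```

```bash
python3 -m handwheel '{"dp":[[0,0,0.0005],[0,0,0.001],[0,0,0.0015],[0,0,0.0015]],"spin":[0,0,0,0]}'
```

```text
time_s: 16.95
tcp_pos: [0.4928, -0.0946, 0.0193]
eef_rot: [180.0, -0.1, 5.8]
wrist_force: [-2.8, 0.3, 8.4]
opening: 0.442
gripper_force: 22.0
```

Contact at about 8 N. I release and go back up to the stack.

```bash
python3 -m handwheel '{"dp":[[0,0,-0.0005],[0,0,-0.0005],[0,0,-0.0005],[0,0,-0.0005],[0,0,-0.0005],[0,0,-0.0005],[0,0,-0.02],[0,0,-0.05],[0,0,-0.085],[0,0,-0.12],[0,0,-0.15],[0,0,-0.17]],"spin":[0,0,0,0,0,0,0,0,0,0,0,0]}' 75;  python3 go.py .486 .120 .19 6
```

```text
time_s: 18.15
tcp_pos: [0.4932, -0.0947, 0.1904]
eef_rot: [179.9, -0.2, 5.8]
wrist_force: [1.2, -0.4, 0.0]
opening: 0.752
gripper_force: 0.0
18.15 [ 0.4932 -0.0947  0.1904] [179.91  -0.21   5.78] dp [ 0.0144 -0.2143  0.0004] spin -0.004 F [ 1.2 -0.4  0. ] 70.6 0.0
```

```bash
python3 -m handwheel '{"dp":[[0.001,-0.012,0],[0.003,-0.042,0],[0.006,-0.082,0],[0.009,-0.124,0],[0.011,-0.164,0],[0.013,-0.194,0],[0.014,-0.21,0],[0.0144,-0.214,0],[0.0144,-0.214,0],[0.0144,-0.214,0],[0.0144,-0.214,0]],"spin":[0,0,0,0,0,0,0,0,0,0,0]}' 92
cat > look.py <<'E'
from h import *
Q=cloud(cap("scene")).reshape(-1,3);W=cloud(cap("wrist")).reshape(-1,3);T=cloud(cap("top")).reshape(-1,3)
for nm,x,y,a,b,r in(("vialpl",.396,-.329,.042,.056,.04),("medpl",.493,-.0945,.045,.057,.05),("large",.485,.119,.088,.1,.055),("box",.485,.119,.041,.051,.075)):
  for k,V in zip("swt",(Q,W,T)):
    q=V[(np.hypot(V[:,0]-x,V[:,1]-y)<r)&(V[:,2]>a)&(V[:,2]<b)]
    if len(q)>5:
      m=(q[:,:2]*1000).astype(np.float32);e=cv2.minAreaRect(m);print(nm,k,len(q),np.round(cv2.minEnclosingCircle(m)[0],1),np.round([*e[0],*e[1],e[2]],1),np.median(q[:,2]).round(4))
E
python3 look.py; python3 go.py .486 .120 .059 6
```

```text
time_s: 19.25
tcp_pos: [0.4851, 0.1191, 0.1871]
eef_rot: [180.0, 0.0, 5.7]
wrist_force: [0.3, -0.1, -0.0]
opening: 0.92
gripper_force: 0.0
vialpl s 137 [ 395.  -329.3] [ 395.3 -329.7   25.    24.7   34. ] 0.0478
vialpl t 75 [ 393.5 -330.2] [ 393.8 -329.6   23.7   24.    85.3] 0.0486
medpl s 269 [493.8 -94.8] [493.7 -95.1  39.6  42.   36.4] 0.0507
medpl w 1495 [491.7 -93.1] [491.7 -93.   42.5  41.2  77.9] 0.0498
medpl t 189 [492.4 -97.5] [492.9 -97.4  39.   39.4  61.9] 0.052
large s 396 [486.7 121.1] [487.1 121.6  57.8  59.8  17.3] 0.0939
large w 3813 [484.4 122.3] [484.6 122.3  59.2  59.3  86.5] 0.0932
large t 120 [471.2 131. ] [470.5 130.5  34.2  29.4  11.2] 0.0947
box s 356 [486.3 120.9] [485.3 121.4  96.6  57.5   6.8] 0.0456
box w 1753 [482.7 123.6] [482.6 124.1  94.6  55.6   6.3] 0.0446
box t 104 [453.2 131.5] [452.7 130.8  36.9  27.2   5.7] 0.0463
19.4 [0.4853 0.1192 0.1874] [179.99  -0.     5.7 ] dp [ 0.0008 -0.0007  0.1284] spin -0.005 F [-0.7 -0.7  0.4] 86.5 0.0
```

```bash
python3 -m handwheel '{"dp":[[0,-0.002,0.02],[0,-0.002,0.05],[0,-0.002,0.08],[0,-0.002,0.108],[0,-0.002,0.121],[0,-0.002,0.127],[0,-0.002,0.128],[0,-0.002,0.128],[0,-0.002,0.128]],"spin":[0,0,0,0,0,0,0,0,0]}' && python3 -m handwheel '{"dp":[[0,0,0],[0,0,0],[0,0,0],[0,0,0],[0,0,0],[0,0,0],[0,0,0],[0,0,0]],"spin":[0,0,0,0,0,0,0,0]}' 0 32;  python3 go.py .483 .1165 .059 6; python3 -m handwheel '{"dp":[[0,0,-0.003],[0,0,-0.01],[0,0,-0.025],[0,0,-0.04],[0,0,-0.055],[0,0,-0.06],[0,0,-0.06]],"spin":[0,0,0,0,0,0,0]}'; python3 go.py .3895 .296 .1 6
```

```text
time_s: 20.3
tcp_pos: [0.4861, 0.1221, 0.0611]
eef_rot: [-180.0, -0.2, 5.8]
wrist_force: [0.2, -0.7, 0.7]
opening: 0.921
gripper_force: 0.0
time_s: 21.1
tcp_pos: [0.4851, 0.1219, 0.0596]
eef_rot: [180.0, -0.0, 5.8]
wrist_force: [-0.7, -0.3, 2.3]
opening: 0.639
gripper_force: 32.0
21.1 [0.4851 0.1219 0.0596] [ 1.7999e+02 -1.0000e-02  5.7800e+00] dp [-0.0026  0.0052  0.0006] spin -0.004 F [-0.7 -0.3  2.3] 60.0 32.00039327144623
time_s: 21.8
tcp_pos: [0.4856, 0.1221, 0.1204]
eef_rot: [-180.0, -0.1, 5.8]
wrist_force: [-0.3, 0.4, -1.7]
opening: 0.634
gripper_force: 32.0
21.8 [0.4856 0.1221 0.1204] [-1.80e+02 -1.20e-01  5.78e+00] dp [-0.0781 -0.1827  0.0204] spin -0.004 F [-0.3  0.4 -1.7] 59.6 31.999629735946655
```

```bash
python3 -m handwheel '{"dp":[[-0.004,-0.009,0],[-0.012,-0.028,0],[-0.022,-0.051,0],[-0.032,-0.075,0],[-0.042,-0.099,0],[-0.052,-0.122,0],[-0.062,-0.145,0.005],[-0.07,-0.164,0.01],[-0.075,-0.176,0.015],[-0.078,-0.183,0.02],[-0.078,-0.183,0.02],[-0.078,-0.183,0.02]],"spin":[0,0,0,0,0,0,0,0,0,0,0,0]}' && python3 -m handwheel '{"dp":[[0,0,0],[0,0,0],[0,0,0]],"spin":[0,0,0]}' ; python3 go.py .3895 .296 .0205 6
python3 - <<'E'
from h import *
c=cap("wrist");cv2.imwrite("pics/w5.png",c["image"][:,:,::-1])
print(cv2.projectPoints(np.array([[.3895,.296,.006],[.4285,.296,.012],[.3895,.335,.012],[.3895,.257,.012]]),cv2.Rodrigues(c["R"])[0],c["t"],c["mtx"],c["dist"])[0])
E
```

```text
time_s: 23.0
tcp_pos: [0.389, 0.2957, 0.0991]
eef_rot: [179.9, 0.0, 5.8]
wrist_force: [-0.4, 0.5, -0.3]
opening: 0.635
gripper_force: 32.0
time_s: 23.3
tcp_pos: [0.3894, 0.2958, 0.0997]
eef_rot: [-180.0, -0.0, 5.7]
wrist_force: [-0.2, -0.3, -1.2]
opening: 0.633
gripper_force: 32.0
23.3 [0.3894 0.2958 0.0997] [-1.80e+02 -3.00e-02  5.72e+00] dp [ 0.0001 -0.0002  0.0792] spin -0.005 F [-0.2 -0.3 -1.2] 59.5 31.99976921081543
[[[283.34019644 213.6508949 ]]

 [[288.30684435 167.68937507]]

 [[235.64187593 210.7444159 ]]

 [[330.75675318 220.02349546]]]
```

View pics/w5.png

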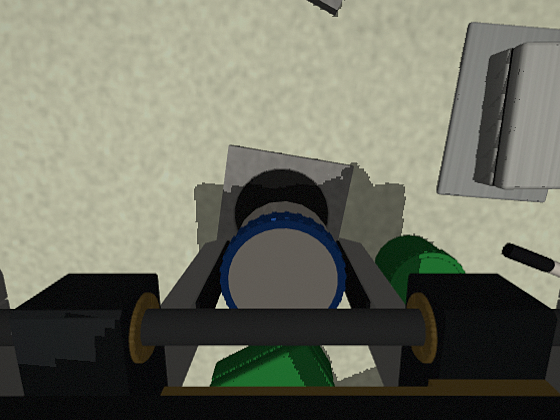

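The recess is at columns 235–328, centre (281,213), in line with the prediction. The green pot at the right is close, so I will open only part way on release.

```bash
python3 -m handwheel '{"dp":[[0,-0.0005,0.01],[0,-0.0005,0.03],[0,-0.0005,0.05],[0,-0.0005,0.065],[0,-0.0005,0.073],[0,-0.0005,0.077],[0,-0.0005,0.079],[0,-0.0005,0.079],[0,-0.0005,0.08],[0,-0.0005,0.08],[0,-0.0005,0.08]],"spin":[0,0,0,0,0,0,0,0,0,0,0]}'&&  python3 -m handwheel '{"dp":[[0,0,0.0005],[0,0,0.001],[0,0,0.001],[0,0,0.001]],"spin":[0,0,0,0]}'
python3 - <<'E'
from h import *
Q=cloud(cap("top"));print(Q[253,217],Q[253,205:230,1].round(3))
E
```

```text
time_s: 24.45
tcp_pos: [0.3892, 0.2968, 0.0199]
eef_rot: [-180.0, -0.0, 5.8]
wrist_force: [0.3, -0.1, -1.2]
opening: 0.634
gripper_force: 32.0
time_s: 24.85
tcp_pos: [0.3892, 0.2969, 0.0196]
eef_rot: [-180.0, -0.1, 5.8]
wrist_force: [-1.4, -0.1, 4.5]
opening: 0.636
gripper_force: 32.0
[0.35106652 0.17838378 0.04860563] [0.218 0.207 0.204 0.203 0.2   0.197 0.194 0.193 0.188 0.187 0.184 0.181
 0.178 0.176 0.173 0.171 0.168 0.165 0.163 0.159 0.157 0.155 0.152 0.15
 0.152]
```

```bash
python3 -m handwheel '{"dp":[[0,0,-0.0005],[0,0,-0.0005],[0,0,-0.0005],[0,0,-0.0005],[0,0,-0.0005],[0,0,-0.0005],[0,0,-0.02],[0,0,-0.05],[0,0,-0.085],[0,0,-0.11],[0,0,-0.13],[0,0,-0.13]],"spin":[0,0,0,0,0,0,0,0,0,0,0,0]}' 78;  python3 go.py .485 .122 .15 6
```

```text
time_s: 26.1
tcp_pos: [0.3908, 0.2978, 0.152]
eef_rot: [-179.8, -0.4, 5.8]
wrist_force: [1.1, -0.3, -0.4]
opening: 0.781
gripper_force: 0.0
26.1 [0.3908 0.2978 0.152 ] [-179.83   -0.38    5.78] dp [0.0761 0.1844 0.002 ] spin -0.004 F [ 1.1 -0.3 -0.4] 73.4 0.0
```

```bash
python3 -m handwheel '{"dp":[[0.004,0.01,0],[0.014,0.034,0],[0.028,0.068,0],[0.042,0.102,0],[0.056,0.136,0],[0.068,0.165,0],[0.074,0.18,0],[0.076,0.184,0],[0.076,0.184,0],[0.076,0.184,0]],"spin":[0,0,0,0,0,0,0,0,0,0]}' 92; sed -i 's/("large",.485,.119,.088,.1,.055)/("largepl",.389,.297,.048,.06,.05)/' look.py
python3 look.py; python3 go.py .485 .1225 .018 6.2
```

```text
time_s: 27.1
tcp_pos: [0.4823, 0.1216, 0.1475]
eef_rot: [-180.0, 0.1, 5.8]
wrist_force: [-0.1, 0.2, -0.0]
opening: 0.921
gripper_force: 0.0
vialpl s 135 [ 395.1 -329.2] [ 395.6 -329.2   25.4   26.2   49.8] 0.048
vialpl t 75 [ 394.2 -329.5] [ 393.6 -329.2   23.4   24.1   89.4] 0.0497
medpl s 268 [492.8 -95.6] [493.6 -94.3  39.4  43.2  53.3] 0.0506
medpl w 1888 [491.4 -93.6] [491.2 -92.9  41.9  40.7  13.9] 0.0498
medpl t 181 [492.8 -98. ] [493.  -97.4  39.1  39.8  61.9] 0.0517
largepl s 236 [392.2 296.1] [396.2 296.   49.9  60.2   2.1] 0.0539
largepl w 540 [393.5 294.5] [404.  288.6  59.2  25.4  60.8] 0.0527
largepl t 375 [389.9 294.9] [388.7 294.   57.   58.   62.8] 0.0545
box s 704 [484.8 122.6] [484.8 123.1  96.7  58.5   5.3] 0.0456
box w 6821 [482.5 123.9] [482.5 123.9  94.4  55.6   6. ] 0.0447
box t 181 [460.  131.3] [459.5 131.5  50.4  26.5   8.2] 0.0463
27.25 [0.4826 0.1221 0.1483] [-1.7999e+02  1.0000e-02  5.8600e+00] dp [ 0.0025 -0.0002  0.1303] spin -0.006 F [-0.3 -0.   0.6] 86.4 0.0
```

All three are seated. Now the box.

```bash
python3 -m handwheel '{"dp":[[0.0015,-0.0007,0.02],[0.0015,-0.0007,0.05],[0.0015,-0.0007,0.08],[0.0015,-0.0007,0.108],[0.0015,-0.0007,0.121],[0.0015,-0.0007,0.127],[0.0015,-0.0007,0.129],[0.0015,-0.0007,0.129],[0.0015,-0.0007,0.129]],"spin":[0,0,0,0,0,0,0,0,0]}' && python3 -m handwheel '{"dp":[[0,0,0],[0,0,0],[0,0,0],[0,0,0],[0,0,0],[0,0,0],[0,0,0],[0,0,0]],"spin":[0,0,0,0,0,0,0,0]}' 0 45;  python3 go.py .485 .1225 .018 6; python3 -m handwheel '{"dp":[[0,0,-0.003],[0,0,-0.01],[0,0,-0.025],[0,0,-0.045],[0,0,-0.065],[0,0,-0.08],[0,0,-0.08],[0,0,-0.08]],"spin":[0,0,0,0,0,0,0,0]}'; python3 go.py .6243 .291 .1 -21
```

```text
time_s: 28.15
tcp_pos: [0.4856, 0.1223, 0.021]
eef_rot: [180.0, -0.2, 5.8]
wrist_force: [0.5, 0.1, -0.2]
opening: 0.917
gripper_force: 0.0
time_s: 28.95
tcp_pos: [0.4845, 0.1223, 0.0196]
eef_rot: [-180.0, -0.0, 5.8]
wrist_force: [0.1, 1.3, 1.3]
opening: 0.592
gripper_force: 45.0
28.95 [0.4845 0.1223 0.0196] [-1.7998e+02 -1.0000e-02  5.7800e+00] dp [ 0.0005 -0.0002  0.0016] spin -0.004 F [0.1 1.3 1.3] 55.7 44.998703598976135
time_s: 29.75
tcp_pos: [0.4842, 0.122, 0.0992]
eef_rot: [180.0, 0.0, 5.8]
wrist_force: [0.4, -0.3, -2.7]
opening: 0.594
gripper_force: 45.0
29.75 [0.4842 0.122  0.0992] [1.7998e+02 2.0000e-02 5.7700e+00] dp [ 0.1564 -0.1541 -0.0008] spin 0.467 F [ 0.4 -0.3 -2.7] 55.8 44.99735891819
```

```bash
python3 -m handwheel '{"dp":[[0.007,-0.007,0],[0.022,-0.022,0],[0.039,-0.039,0],[0.057,-0.057,0],[0.075,-0.074,0],[0.093,-0.092,0],[0.111,-0.11,0],[0.128,-0.127,0],[0.142,-0.14,0],[0.151,-0.149,0],[0.156,-0.154,0],[0.156,-0.154,0]],"spin":[0.03,0.08,0.13,0.18,0.23,0.28,0.33,0.38,0.42,0.45,0.467,0.467]}' && python3 -m handwheel '{"dp":[[0,0,0],[0,0,0],[0,0,0]],"spin":[0,0,0]}' ; python3 go.py .6243 .291 .0205 -21
python3 - <<'E'
from h import *
c=cap("wrist");cv2.imwrite("pics/w6.png",c["image"][:,:,::-1])
a=np.deg2rad(-21);R=np.array([[np.cos(a),-np.sin(a)],[np.sin(a),np.cos(a)]])
k=np.array([[57,37],[57,-37],[-57,-37],[-57,37]])/1000@R.T+[.6243,.291]
print(cv2.projectPoints(np.c_[k,[.012]*4],cv2.Rodrigues(c["R"])[0],c["t"],c["mtx"],c["dist"])[0].round())
E
```

```text
time_s: 30.95
tcp_pos: [0.6236, 0.2912, 0.0974]
eef_rot: [179.9, 0.1, -20.9]
wrist_force: [-0.1, 0.3, -2.7]
opening: 0.593
gripper_force: 45.0
time_s: 31.25
tcp_pos: [0.6239, 0.2905, 0.0997]
eef_rot: [180.0, -0.0, -21.0]
wrist_force: [0.4, -0.6, -2.6]
opening: 0.59
gripper_force: 45.0
31.25 [0.6239 0.2905 0.0997] [179.99  -0.   -21.  ] dp [ 0.0002 -0.0006  0.0792] spin -0.0 F [ 0.4 -0.6 -2.6] 55.4 44.99731779098511
[[[235. 144.]]

 [[330. 144.]]

 [[326. 280.]]

 [[239. 280.]]]
```

View pics/w6.png

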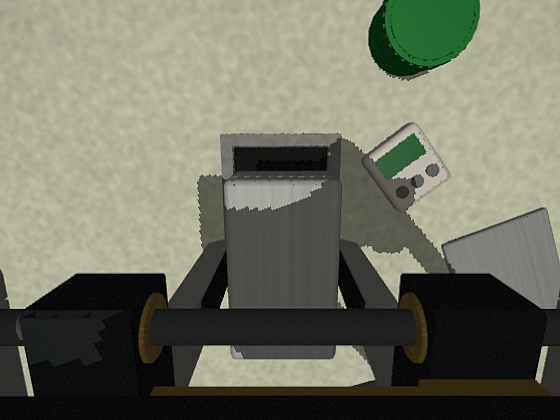

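The recess's far edge runs from (233,147) to (328,147) against a predicted row of 144. It is aligned in yaw and about 2 mm off in position. Lowering.

```bash
python3 -m handwheel '{"dp":[[-0.001,-0.001,0.01],[-0.001,-0.001,0.03],[-0.001,-0.001,0.05],[-0.001,-0.001,0.065],[-0.001,-0.001,0.073],[-0.001,-0.001,0.077],[-0.001,-0.001,0.079],[-0.001,-0.001,0.079],[-0.001,-0.001,0.08],[-0.001,-0.001,0.08],[-0.001,-0.001,0.08]],"spin":[0,0,0,0,0,0,0,0,0,0,0]}'&&  python3 -m handwheel '{"dp":[[0,0,0.0005],[0,0,0.001],[0,0,0.001],[0,0,0.001]],"spin":[0,0,0,0]}'
```

```text
time_s: 32.4
tcp_pos: [0.6239, 0.2924, 0.02]
eef_rot: [-180.0, -0.0, -21.0]
wrist_force: [-0.0, -0.2, -3.0]
opening: 0.587
gripper_force: 45.0
time_s: 32.8
tcp_pos: [0.6239, 0.2924, 0.0196]
eef_rot: [-180.0, -0.1, -21.0]
wrist_force: [-1.7, -0.8, 4.1]
opening: 0.592
gripper_force: 45.0
```

```bash
python3 -m handwheel '{"dp":[[0,0,-0.0005],[0,0,-0.0005],[0,0,-0.0005],[0,0,-0.0005],[0,0,-0.0005],[0,0,-0.0005],[0,0,-0.02],[0,0,-0.05],[0,0,-0.085],[0,0,-0.12],[0,0,-0.15],[0,0,-0.15]],"spin":[0,0,0,0,0,0,0,0,0,0,0,0]}' 85;  python3 -m handwheel '{"dp":[[-0.02,0.01,-0.02],[-0.05,0.03,-0.05],[-0.08,0.05,-0.05],[-0.11,0.07,-0.05],[-0.13,0.08,-0.05],[-0.13,0.08,-0.05],[-0.13,0.08,-0.05]],"spin":[0,0,0,0,0,0,0]}'; sed -i 's/("box",.485,.119,.041,.051,.075)/("boxpl",.624,.292,.041,.051,.075)/' look.py; python3 look.py; python3 -c "
from h import *
c=cap('scene');cv2.imwrite('pics/s2.png',c['image'][:,:,::-1])"
```

```text
time_s: 34.0
tcp_pos: [0.6263, 0.2933, 0.1755]
eef_rot: [-179.6, -0.5, -21.0]
wrist_force: [0.5, 1.0, 1.3]
opening: 0.852
gripper_force: 0.0
time_s: 34.7
tcp_pos: [0.4735, 0.2641, 0.2175]
eef_rot: [180.0, 0.0, -21.0]
wrist_force: [0.8, 0.5, -0.3]
opening: 0.849
gripper_force: 0.0
vialpl s 139 [ 394.2 -330. ] [ 395.5 -329.8   25.2   27.4   51.4] 0.0479
vialpl t 76 [ 393.5 -330.2] [ 393.7 -330.3   23.2   24.6   81.4] 0.0493
medpl s 267 [494.3 -94.6] [494.5 -94.9  40.4  41.5  85.4] 0.0505
medpl t 182 [492.5 -98.1] [492.6 -97.3  38.9  40.8  62.1] 0.0514
largepl s 270 [392.  296.8] [391.9 296.2  58.2  59.6  43.5] 0.0542
largepl w 2138 [388.8 297.6] [389.1 297.3  58.9  58.8  69.3] 0.0532
largepl t 134 [392.6 311.7] [392.9 311.   39.7  29.6  23.3] 0.0547
boxpl s 683 [624.7 292.6] [624.7 292.8  58.4  96.3  69.6] 0.0458
boxpl w 5916 [620.8 293.7] [621.1 294.   55.7  94.6  69. ] 0.0448
boxpl t 632 [621.7 291.5] [621.  290.7  56.   96.1  69.1] 0.046
```

View pics/s2.png

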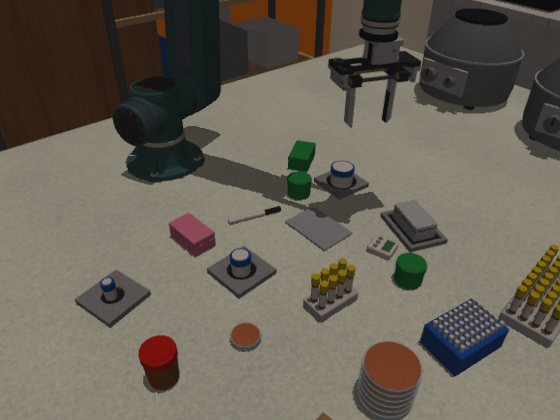

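All four containers sit in their recesses: vial (109,290), medium pot (240,262), large pot (342,175), box (414,221). The cup stands untouched at (160,362), and the arm is clear.

```bash
python3 -c "
from station import bot
print(bot.hand_in())"
```

```text
the job is handed in; nothing more can be done
None
```

All four containers are seated in their own carriers, the red-lidded cup was left where it stood, and the job was handed in at about 35 s; the hand-in call returned no verdict.

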